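# Point the storage tester at the drive and throw its power lever

### The arm

A 6-joint arm with a two-finger parallel gripper is mounted at the origin on the work surface. World frame = base frame: x ahead of the robot, y to its left, z up, the work surface at z = 0. Lengths are in m, angles in degrees, forces in N, time in s.
With the tool pointing down it reaches from about 0.4 to 0.825 m from the base axis. Payload 7 kg.
Tool frame: the origin (TCP) lies at the very end of the fingers, on their centre line; the grasp point (between the pads) lies r.grip_depth behind it (r.grip_depth is the distance from the TCP to the grasp point, in m); z points along the fingers, y is the direction in which the jaws open and shut (so a half turn about z gives the same grasp; the last joint's range is limited). The gripper opens to 88 mm and grips with 3 to 60 N. Pads are 19 mm wide; open, the fingers measure 130 mm over their backs; the gripper's body (78 mm by 193 mm) begins 47 mm behind the grasp point.
Start: joints at [-58.551, 20.546, 0.682, 0, -70.136, -16.507], TCP at [0.174, -0.652, 0.227] pointing down, gripper open.
Joint ranges: [-176.03, 176.03], [-82.01, 121.73], [-58.28, 71.71], [-173.87, 95.51], [-174.79, -0.11], [-173.66, 173.66]. Speed limits (degrees/s): [136.94, 136.94, 172.46, 180, 180, 180].

### API

Orientations are given as [roll, pitch, yaw] about the fixed x, y, z axes, in that order (R = Rz(yaw) Ry(pitch) Rx(roll)).
In Python, from plant import r gives the robot as it stands. The module is installed in compiled form; this text tells all that it offers.
- The arm moves only by the tool step_arm, never from a script. Its argument "increments" is a list of rows, each a list of 3 entries, a list of its own where there are three numbers: the shift along the tool's x, y, z in m, then the turn, a rotation vector about the tool's x, y, z in rad, then the closure, from 0 (fully open) to 1 (shut). In form: [[[x, y, z], [wx, wy, wz], grip], ...]. A call has 1 to 10 rows; each row is the pose to reach, as a shift and turn from the pose commanded when the call began, along the tool's axes at that moment; what a row does not reach only later rows make up. A row lasts 1/10 s, in which the tool goes at most 50 mm and 8.59 degrees, less where a joint would pass 70% of its speed; a pose out of reach is approached as far as the arm can. A call with a gripper value outside its range is refused whole. The fingers move at their own pace and stop on an object; "force" is the grip in N (left out, the last holds). Time passes only in rows, so rows that repeat a pose let the fingers close. It gives the time, the measured TCP pose, the force and the opening at its end, in the units of the state.
- r.get_state(): the state, without advancing time (a new reading comes with each control period).
- r.capture(name): name is "scene" or "side" or "wrist"; returns a dict with "color" (480x640x3 uint8, red, green, blue), "intrinsics" (3x3 intrinsics, pixels), "rvec" (rotation vector, rad) and "tvec" (3), from world to camera coordinates, as OpenCV has them; the wrist camera has in their place "T_tool_cam" (4x4, takes a point from camera to tool coordinates, whose origin is the TCP and whose axes are the flange's). Camera axes: x right, y down, z forward; pixel columns grow to the right and rows downward; lengths in m; the calibration is good to about 2 mm. The wrist camera is an equidistant fisheye: a pixel r from the principal point sees the ray r / f radians off the axis. A picture is of the moment at which its call begins: read the wrist's pose just before it. There is no depth.
- r.close_job(): hands the job in, once; it reports no verdict.
The state is a dict: "time_s": time; "joints": joint angles; "qd": joint speeds; "joint_torque": joint torques, N m; "tcp_pos": TCP position; "eef_rot": TCP orientation; "contact_force": force on the tool from outside, world axes, zero at the start; "moment": the same for the moment, N m; "gripper_width": finger opening in m.
Only numpy, scipy, OpenCV 4.12 (cv2) and the standard library are available. Lean on these libraries where they do the work, as an engineer would, in place of code of your own. Each camera call takes 0.05 s, during which the arm holds its last target.

### The job

Test the laptop drive on the repair bench: push the tester's pointer round until it points at the middle of the tray holding the drive, the large flat block that nearly fills its tray. Then push the power lever beside the tester all the way over, away from the robot, and leave both set. Leave the drive, the small parts and everything else on the bench where they are.

Things in the scene. Friction and masses are not known exactly. Their poses are not given: they have to be found in the camera images.
- tester: Storage tester, fixed: grey plate 280 x 430 x 12 mm. Origin on the table under the pointer's vertical pivot; x away from the robot (within 15 degrees), y left, z up; plate from x = -75 to 205 mm. Four black open trays, 112 (x) by 82 mm, rims 26 mm above the table, centred at (x, y) = (50, 165), (140, 77), (140, -77), (50, -165) mm. A turret of radius 32 mm, 42 mm high, carries the pointer.
- pointer (a joint): Angle of the pointer, rad: 0 when it points along the tester's +x, positive anticlockwise seen from above, stops at -1.7 and 1.7. It starts between -0.25 and 0.25, pointing between the two middle trays. It turns with friction (about 2 N pushed sideways 60 mm from the pivot) and stays where it is left.
- pointer_hub (a point): Point on the pointer's pivot axis, 58 mm above the table; its x axis runs along the pointer to its tip. The pointer is a dark hub (radius 22 mm, top 70 mm above the table) with one aluminium bar, 12 mm wide, reaching 90 mm from the pivot, from 48 to 68 mm above the table. Around it, nothing on the tester but the turret is higher than 45 mm above the table.
- pointer_tip (a point): The pointer's tip: the outer end of its bar, 90 mm from the pivot, at mid-height of the bar, 58 mm above the table.
- drive: Laptop drive: flat aluminium block 100 x 70 x 9.5 mm with a grey top, loose in one of the four trays (which one varies). Origin at the centre of its underside, 16 mm above the table. The other trays hold much smaller things.
- lever_base: The power box: a grey block 70 x 50 x 25 mm fixed to the bench, to the right of the tester. Origin under its centre on the table; the lever swings in its x-z plane, and its x axis points away from the robot (turned up to 17 degrees). The lever's pivot is 22 mm above the table over the origin.
- lever (a joint): Angle of the power lever, rad: 0 is off, leaning 0.5 rad back from upright towards the robot (-x); 1.0 is fully on at its stop, leaning 0.5 rad forward (+x). Starts between 0 and 0.2. Light friction (about 1 N at the ball); it stays where it is left.
- lever_tip (a point): Centre of the black ball, 26 mm across, at the end of the lever's 10 mm steel rod, 85 mm from its pivot: 97 mm above the table at either end of the swing, 107 mm when upright.
- memory: Green memory board, 30 x 68 x 4 mm, loose in a tray; leave alone. Origin at the centre of its underside.
- stick: Narrow green circuit stick, 80 x 22 x 4 mm, loose in a tray; leave alone. Origin at the centre of its underside.
- card: Black memory card, 36 x 43 x 5 mm, loose in a tray; leave alone. Origin at the centre of its underside.
- screwjar: Clear screw jar, 38 mm across, 30 mm high, on the tester's plate; leave alone. Origin at the centre of its underside.
- tape: White tape roll, 44 mm across, 15 mm high, on the tester's plate; leave alone. Origin at the centre of its underside.
- screwdriver: Screwdriver lying across the bench beyond the power box; leave alone. Origin near its middle.
- mug: White mug, 80 mm across, 90 mm high, on the left; leave alone. Origin at the centre of its underside.
- spray: White bottle with a yellow cap, 70 mm across, 200 mm high, on the left; leave alone. Origin at the centre of its underside.
- mouse: Black computer mouse, 100 x 58 x 30 mm, on the right; leave alone. Origin at the centre of its underside.
- fan: Black case fan, 80 x 80 x 25 mm, lying flat on the right; leave alone. Origin at the centre of its underside.
There are look-alikes about, which are no part of the job. There is more than one size of the drive; the one meant has the size given above.

How it is judged:
By the outcome, as a careful person would: the job done as asked, in the order asked, and still so for the second after the job is handed in, with the robot touching nothing.
It also fails if it takes over 54 s, if anything falls off the work surface, if the arm or the gripper's body presses on something with over 40 N, if the wrist force passes 120 N, or if a joint passes its speed limit or range.

## Working session

There is one attempt and no reset: what is moved stays moved. The work goes in short steps, Python scripts to look and compute and a tool call to move; the robot and the scene stay as the last step left them, time stands still between calls to the robot, and variables do not carry over. Pictures are saved under pics/ and viewed, and the job is handed in when it is done.

Besides the shell and the picture viewer there is one more tool, called after "Emit:" in YAML: its name, and indented under it one key for each argument. step_arm: Moves the arm, as the interface text tells. Its arguments: {"type":"object","properties":{"increments":{"type":"array","items":{"type":"array"}},"force":{"type":"number"}},"required":["increments"]}

```bash
mkdir -p pics; python3 - <<'E'
from plant import r
import cv2,pickle
s=r.get_state();print(s['time_s'],s['tcp_pos'],s['eef_rot'],s['gripper_width'],r.grip_depth)
for n in['scene','side','wrist']:
    st=r.get_state();c=r.capture(n);cv2.imwrite(f'pics/{n}0.png',c['color'][:,:,::-1]);pickle.dump((st,c),open(f'{n}0.pkl','wb'))
E
```

```text
0.0 [ 0.17387962 -0.65168403  0.22559565] [ 1.79900766e+02 -1.00974185e-02 -1.65064336e+02] 0.08793051148678072 0.0188
```

View pics/scene0.png

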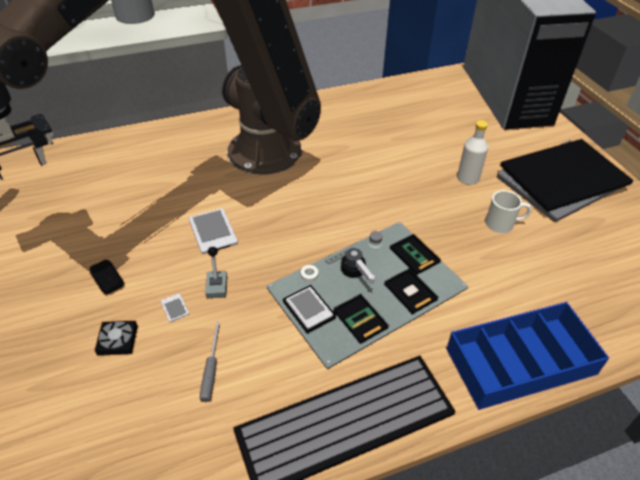

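View pics/side0.png

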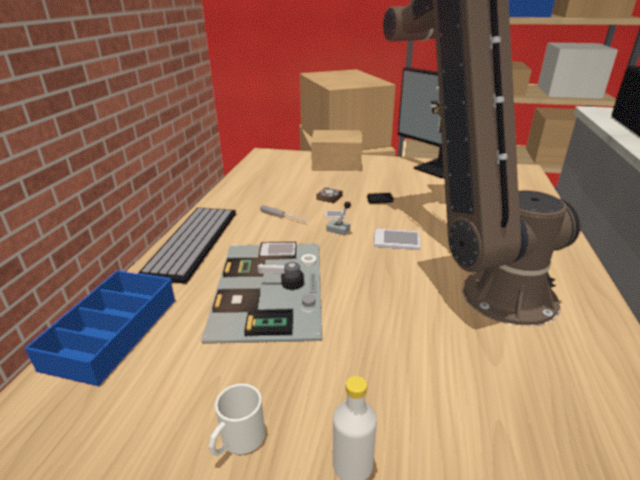

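View pics/wrist0.png

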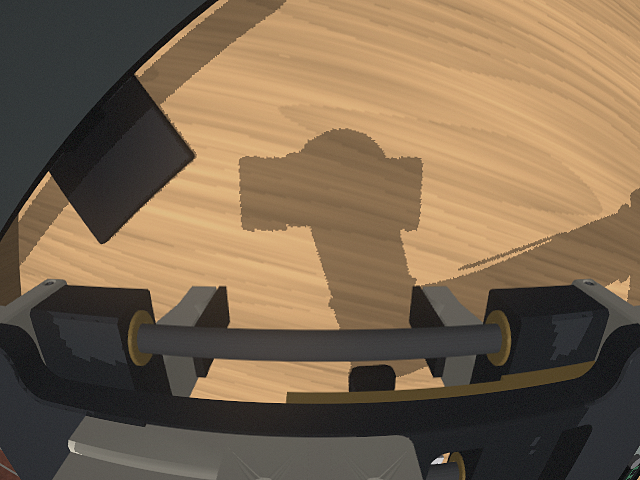

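The scene view shows the drive in the tray at (308,307), the tester's right-hand outer tray. The pointer hub is at about (351,262) with the tip near (370,288), and the lever ball is at about (212,252). I'll enlarge these.

```bash
python3 - <<'E'
import cv2
a=cv2.imread('pics/scene0.png');cv2.imwrite('pics/s1.png',cv2.resize(a[215:365,260:475],None,fx=3.7,fy=3.7,interpolation=cv2.INTER_CUBIC))
cv2.imwrite('pics/s2.png',cv2.resize(a[195:325,150:270],None,fx=4.5,fy=4.5,interpolation=cv2.INTER_CUBIC))
a=cv2.imread('pics/side0.png');cv2.imwrite('pics/d1.png',cv2.resize(a[180:345,200:430],None,fx=3.4,fy=3.4,interpolation=cv2.INTER_CUBIC))
E
```

```text
(no output)
```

View pics/s1.png

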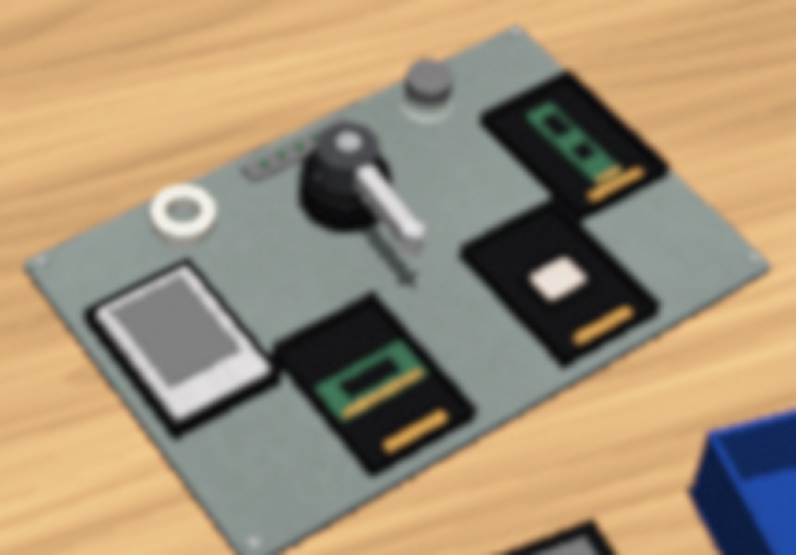

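View pics/s2.png

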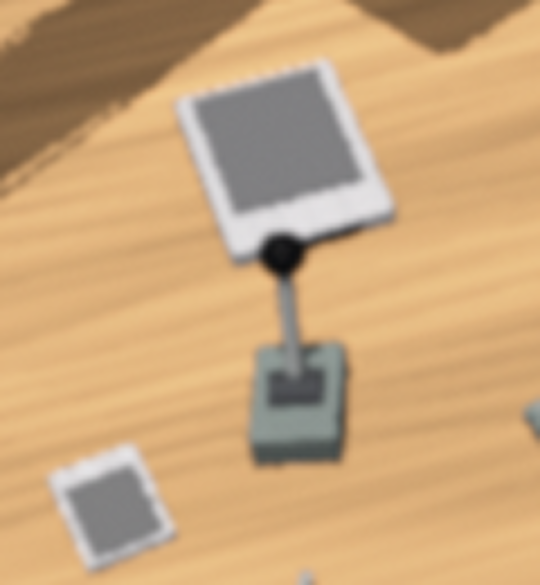

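View pics/d1.png

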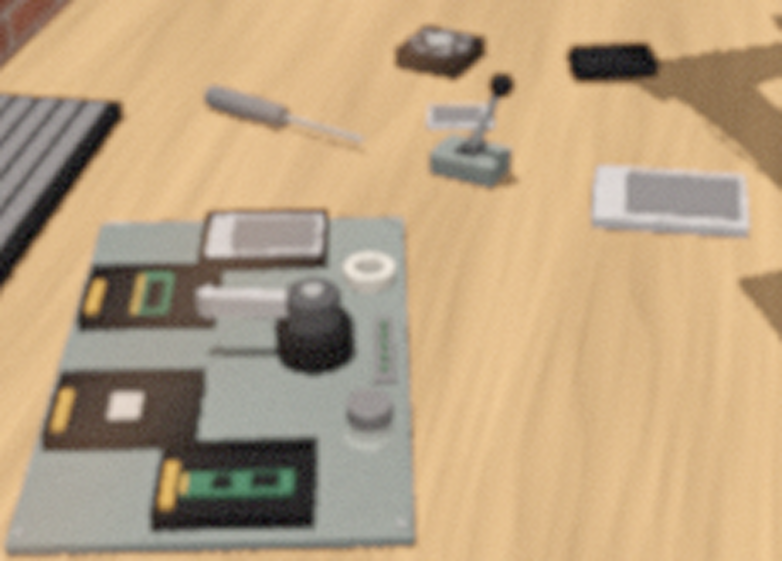

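```bash
cat > h.py <<'E'
import pickle,cv2,numpy as np
from scipy.optimize import least_squares
def proj(c,P):
    return cv2.projectPoints(np.array(P,float).reshape(-1,1,3),np.array(c['rvec'],float),np.array(c['tvec'],float),np.array(c['intrinsics'],float),None)[0].reshape(-1,2)
S=pickle.load(open('scene0.pkl','rb'))[1];D=pickle.load(open('side0.pkl','rb'))[1]
E
python3 - <<'E'
from h import *
s1=lambda p:(np.array(p)/3.7+[260,215]).tolist()
s2=lambda p:(np.array(p)/4.5+[150,195]).tolist()
d1=lambda p:(np.array(p)/3.4+[200,180]).tolist()
T=lambda v,p:[v[0]+np.cos(v[2])*p[0]-np.sin(v[2])*p[1],v[1]+np.sin(v[2])*p[0]+np.cos(v[2])*p[1],p[2]]
obsS=[((-75,-215,12),(25,267)),((-75,215,12),(518,27)),((205,215,12),(770,267)),((0,0,70),(348,141)),((-6,-206,26),(85,313)),((-6,-124,26),(188,259)),((106,-124,26),(280,376)),((106,-206,26),(176,437))]
obsD=[((-75,215,12),(414,547)),((205,215,12),(8,552)),((205,-215,12),(103,222)),((-75,-215,12),(405,220)),((0,0,70),(315,290)),((-6,-206,26),(328,210)),((106,-206,26),(207,211)),((-6,-124,26),(328,265))]
def res(v):
    a=proj(S,[T(v,np.array(p)/1000) for p,_ in obsS])-[s1(q) for _,q in obsS]
    b=proj(D,[T(v,np.array(p)/1000) for p,_ in obsD])-[d1(q) for _,q in obsD]
    return np.concatenate([a.ravel(),b.ravel()])
o=least_squares(res,[.5,0,0],loss='soft_l1');print('tester',o.x,np.degrees(o.x[2]));print(res(o.x).round(1).reshape(-1,2).tolist())
v=o.x
# tip
def tri(a,b):
    f=lambda P:np.concatenate([proj(S,[P])[0]-a,proj(D,[P])[0]-b]);o=least_squares(f,[.5,0,.05]);return o.x,o.fun
def rp(q):
    a=q[0]+v[2];P=[[v[0]+.09*np.cos(a),v[1]+.09*np.sin(a),.068]]
    return np.concatenate([proj(S,P)[0]-s1((412,233)),proj(D,P)[0]-d1((201,293))])
q=least_squares(rp,[0.]);print('pointer',q.x,q.fun)
print('hubtop',tri(s1((348,141)),d1((315,290))))
b=tri(s2((282,256)),d1((501,84)));print('ball',b)
oS=[((-35,-25,25),(258,345)),((-35,25,25),(345,343)),((35,25,25),(343,440)),((35,-25,25),(252,440))]
def rb(w):
    a=proj(S,[T(w,np.array(p)/1000) for p,_ in oS])-[s2(q) for _,q in oS]
    t=T(w,[w[3],0,0.1]);t=proj(S,[[t[0],t[1],b[0][2]]])-s2((282,256))
    return np.concatenate([a.ravel(),t.ravel()])
w=least_squares(rb,[.4,-.3,0,-.03]);print('lever',w.x,np.degrees(w.x[2]),w.fun.round(1))
E
```

```text
tester [0.57374573 0.07200458 0.22691782] 13.0014332040095
[[-1.0, -2.1], [-0.2, -1.7], [1.4, -1.3], [0.1, 0.7], [-0.3, -1.1], [0.4, -0.7], [0.9, -1.4], [-0.3, -2.2], [0.4, -3.7], [-2.2, -2.4], [-1.0, -0.8], [-0.5, -1.9], [-0.9, 0.2], [-0.0, -0.9], [-0.5, -0.6], [-0.7, -3.2]]
pointer [-0.10693167] [ 1.08029883  1.13233768 -0.7717008  -1.37661491]
hubtop (array([0.57147903, 0.07228069, 0.07078751]), array([-0.133182  , -0.12328284, -0.16066422,  0.10441206]))
ball (array([ 0.47643997, -0.26167707,  0.10025157]), array([-0.05050672, -0.06724914, -0.08328203,  0.07389886]))
lever [ 0.50825182 -0.26891233 -0.26507499 -0.03216117] -15.187678038246114 [-0.3  0.1  0.4 -0.6 -0.1 -0.5 -0.5  0.8  0.5  0. ]
```

```bash
cat >> h.py <<'E'
from scipy.spatial.transform import Rotation as Ro
def rel(s,p,yaw,roll=180,pitch=0):
    R0=Ro.from_euler('xyz',s['eef_rot'],degrees=True);R1=Ro.from_euler('xyz',[roll,pitch,yaw],degrees=True)
    return (R0.inv().apply(np.array(p)-s['tcp_pos'])).round(4).tolist(),(R0.inv()*R1).as_rotvec().round(4).tolist()
E
python3 - <<'E'
from h import *
from plant import r
s=r.get_state();print(s['tcp_pos']);print(rel(s,[.6,.06,.25],-173))
c=pickle.load(open('wrist0.pkl','rb'))[1];print(c['T_tool_cam'],c['intrinsics'])
E
```

```text
[ 0.17392957 -0.6518261   0.22585153]
([-0.5952, 0.578, -0.0235], [0.0012, -0.0002, 0.1386])
[[ 3.25720948e-04 -9.57777857e-01 -2.87509078e-01  7.75520656e-02]
 [ 9.99999924e-01  3.73219676e-04 -1.10398663e-04  9.58646965e-04]
 [ 2.13041440e-04 -2.87509021e-01  9.57777906e-01 -1.57364217e-01]
 [ 0.00000000e+00  0.00000000e+00  0.00000000e+00  1.00000000e+00]] [[371.64829954   0.         318.98836894]
 [  0.         371.64829954 243.62840072]
 [  0.           0.           1.        ]]
```

Emit:
step_arm:
  increments:
    - [[-0.3, 0.29, -0.024], [0, 0, 0.07], 0.3]
    - [[-0.595, 0.578, -0.024], [0.001, 0, 0.139], 0.66]
    - [[-0.595, 0.578, -0.024], [0.001, 0, 0.139], 0.66]
    - [[-0.595, 0.578, -0.024], [0.001, 0, 0.139], 0.66]
    - [[-0.595, 0.578, -0.024], [0.001, 0, 0.139], 0.66]
    - [[-0.595, 0.578, -0.024], [0.001, 0, 0.139], 0.66]
    - [[-0.595, 0.578, -0.024], [0.001, 0, 0.139], 0.66]
    - [[-0.595, 0.578, -0.024], [0.001, 0, 0.139], 0.66]
    - [[-0.595, 0.578, -0.024], [0.001, 0, 0.139], 0.66]
    - [[-0.595, 0.578, -0.024], [0.001, 0, 0.139], 0.66]

```text
time_s: 1.15
tcp_pos: [0.4311, -0.2213, 0.2419]
eef_rot: [-179.9, 0.0, -173.0]
contact_force: [0.3, -0.8, 0.0]
gripper_width: 0.0296
```

```bash
python3 - <<'E'
from h import *
from plant import r
s=r.get_state();print(s['time_s'],s['tcp_pos'],s['eef_rot'],s['gripper_width'],s['contact_force']);print(rel(s,[.6,.06,.25],-173))
E
```

```text
1.15 [ 0.431108   -0.22132991  0.24187201] [-1.79940857e+02  3.41053426e-02 -1.73016673e+02] 0.029604536053280263 [ 0.31144596 -0.78661519  0.04975766]
([-0.2018, 0.2587, -0.0083], [-0.001, 0.0006, -0.0003])
```

Emit:
step_arm:
  increments:
    - [[-0.202, 0.259, -0.008], [0, 0, 0], 0.66]
    - [[-0.202, 0.259, -0.008], [0, 0, 0], 0.66]
    - [[-0.202, 0.259, -0.008], [0, 0, 0], 0.66]
    - [[-0.202, 0.259, -0.008], [0, 0, 0], 0.66]
    - [[-0.202, 0.259, -0.008], [0, 0, 0], 0.66]
    - [[-0.202, 0.259, -0.008], [0, 0, 0], 0.66]
    - [[-0.202, 0.259, -0.008], [0, 0, 0], 0.66]
    - [[-0.202, 0.259, -0.008], [0, 0, 0], 0.66]
    - [[-0.202, 0.259, -0.008], [0, 0, 0], 0.66]

```text
time_s: 2.05
tcp_pos: [0.5994, 0.0589, 0.2486]
eef_rot: [-179.9, -0.1, -173.0]
contact_force: [0.2, -0.5, 0.2]
gripper_width: 0.03
```

```bash
python3 - <<'E'
from h import *
from plant import r
s=r.get_state();c=r.capture('wrist');pickle.dump((s,c),open('w1.pkl','wb'));cv2.imwrite('pics/w1.png',c['color'][:,:,::-1])
print(s['time_s'],s['tcp_pos'],s['eef_rot'])
E
```

```text
2.05 [0.59944414 0.05885469 0.24857158] [-1.79924899e+02 -8.28735287e-02 -1.72953101e+02]
```

View pics/w1.png

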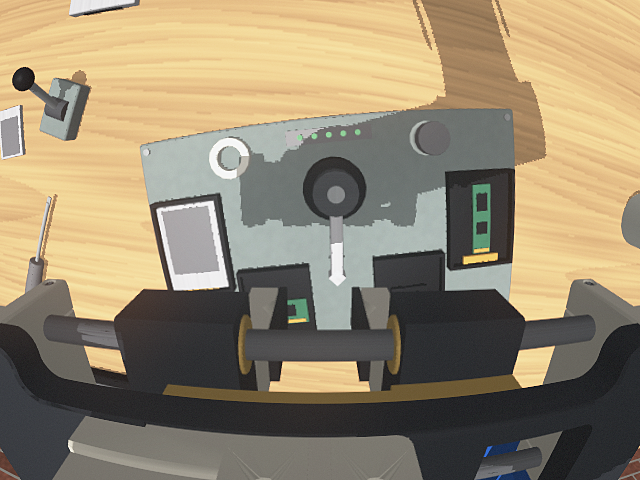

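```bash
python3 - <<'E'
import cv2
a=cv2.imread('pics/w1.png');cv2.imwrite('pics/w1a.png',cv2.resize(a[100:310,135:365],None,fx=2.8,fy=2.8,interpolation=cv2.INTER_CUBIC))
cv2.imwrite('pics/w1b.png',cv2.resize(a[40:170,0:110],None,fx=4.5,fy=4.5,interpolation=cv2.INTER_CUBIC))
E
```

```text
(no output)
```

View pics/w1a.png

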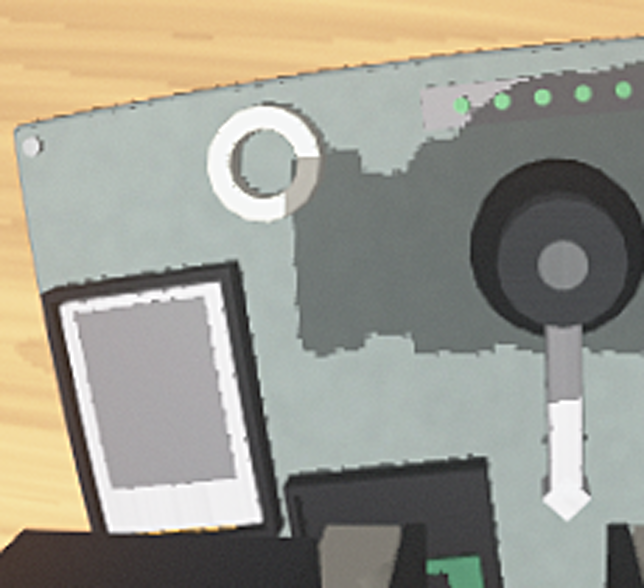

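View pics/w1b.png

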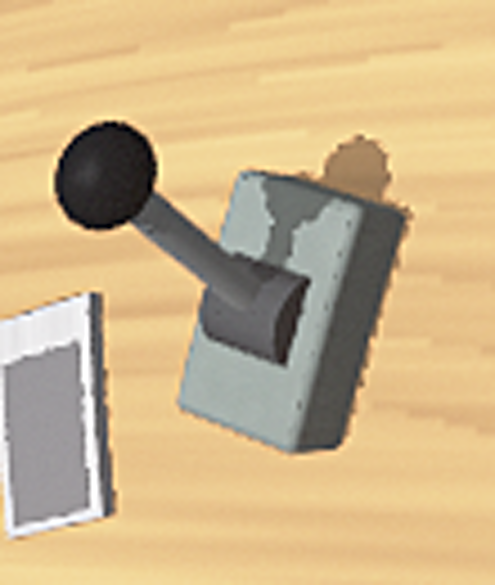

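```bash
cat >> h.py <<'E'
def wray(s,c,px):
    K=c['intrinsics'];px=np.array(px,float);d=(px-[K[0,2],K[1,2]])/K[0,0];th=np.hypot(*d)
    v=np.array([d[0]/th*np.sin(th),d[1]/th*np.sin(th),np.cos(th)])
    R0=Ro.from_euler('xyz',s['eef_rot'],degrees=True);T=c['T_tool_cam']
    return s['tcp_pos']+R0.apply(T[:3,3]),R0.apply(T[:3,:3]@v)
def wpt(s,c,px,z):
    o,v=wray(s,c,px);return o+v*(z-o[2])/v[2]
def fit2(local,world):
    local=np.array(local)/1000;w=np.array(world)[:,:2]
    f=lambda v:(np.c_[v[0]+np.cos(v[2])*local[:,0]-np.sin(v[2])*local[:,1],v[1]+np.sin(v[2])*local[:,0]+np.cos(v[2])*local[:,1]]-w).ravel()
    o=least_squares(f,[w[0,0],w[0,1],0.]);return o.x,(o.fun.reshape(-1,2)*1000).round(1).tolist()
E
python3 - <<'E'
from h import *
s,c=pickle.load(open('w1.pkl','rb'))
A=lambda p:np.array(p)/2.8+[135,100]
B=lambda p:np.array(p)/4.5+[0,40]
L=[(-75,-215),(-75,215),(-6,-206),(-6,-124),(106,-124),(84,-118),(84,-36),(0,0)]
W=[wpt(s,c,A((15,127)),.012),wpt(s,c,(513,109),.012)]+[wpt(s,c,A(p),.026) for p in[(43,290),(238,262),(283,528),(287,478),(487,458)]]+[wpt(s,c,A((563,265)),.07)]
v,e=fit2(L,W);print(v,np.degrees(v[2]),e)
h=W[-1];t=wpt(s,c,A((568,520)),.066);print('hub',h,'tip',t,np.hypot(*(t-h)[:2]),'world ang',np.degrees(np.arctan2(*(t-h)[1::-1])))
tr=wpt(s,c,A((43,290)),.026)
Wl=[wpt(s,c,B(p),.025) for p in[(243,172),(363,205),(295,452),(180,405)]]
v,e=fit2([(-35,-25),(-35,25),(35,25),(35,-25)],Wl);print('lever',v,np.degrees(v[2]),e);print('ball',wpt(s,c,B((106,175)),.1))
E
```

```text
[0.57154476 0.07367092 0.22455048] 12.86579479268265 [[-2.6, -1.7], [-2.5, 2.4], [-0.5, -0.3], [0.0, -1.9], [3.0, -0.9], [2.2, -0.6], [2.5, 1.4], [-2.3, 1.5]]
hub [0.57380468 0.07212363 0.07      ] tip [0.66426139 0.08649341 0.066     ] 0.09159097271083208 world ang 9.026472738580592
lever [ 0.50599415 -0.26637959 -0.27140596] -15.550415807101926 [[-2.2, -1.2], [-0.3, 1.7], [1.4, 1.1], [1.1, -1.6]]
ball [ 0.47567645 -0.26086139  0.1       ]
```

The wrist view agrees with the two fixed cameras: hub at about (0.573, 0.073), tester yaw about 12.9°, bar at about 9°. The target is therefore -60.2° in world axes. The fingers will go down on either side of the bar.

```bash
python3 - <<'E'
from h import *
from plant import r
s=r.get_state();print(rel(s,[.637,.083,.11],-171),rel(s,[.637,.083,.053],-171))
E
```

```text
([-0.0407, 0.0202, 0.1388], [-0.0012, -0.001, -0.035]) ([-0.0408, 0.0203, 0.1958], [-0.0012, -0.001, -0.035])
```

Emit:
step_arm:
  increments:
    - [[-0.041, 0.02, 0.05], [-0.001, -0.001, -0.035], 0.66]
    - [[-0.041, 0.02, 0.1], [-0.001, -0.001, -0.035], 0.66]
    - [[-0.041, 0.02, 0.139], [-0.001, -0.001, -0.035], 0.66]
    - [[-0.041, 0.02, 0.139], [-0.001, -0.001, -0.035], 0.66]
    - [[-0.041, 0.02, 0.139], [-0.001, -0.001, -0.035], 0.66]
    - [[-0.041, 0.02, 0.16], [-0.001, -0.001, -0.035], 0.66]
    - [[-0.041, 0.02, 0.18], [-0.001, -0.001, -0.035], 0.66]
    - [[-0.041, 0.02, 0.196], [-0.001, -0.001, -0.035], 0.66]
    - [[-0.041, 0.02, 0.196], [-0.001, -0.001, -0.035], 0.66]
    - [[-0.041, 0.02, 0.196], [-0.001, -0.001, -0.035], 0.66]

```text
time_s: 3.1
tcp_pos: [0.6395, 0.0831, 0.0565]
eef_rot: [180.0, 0.3, -171.0]
contact_force: [-0.6, -0.5, 0.3]
gripper_width: 0.0294
```

```bash
python3 - <<'E'
from h import *
from plant import r
s=r.get_state();c=r.capture('wrist');pickle.dump((s,c),open('w2.pkl','wb'));cv2.imwrite('pics/w2.png',c['color'][:,:,::-1])
print(s['time_s'],s['tcp_pos'],s['eef_rot'],s['contact_force'])
E
```

```text
3.1 [0.63954742 0.08308498 0.05650725] [ 179.97889079    0.27937732 -171.00624578] [-0.6299896  -0.49701642  0.31617985]
```

View pics/w2.png

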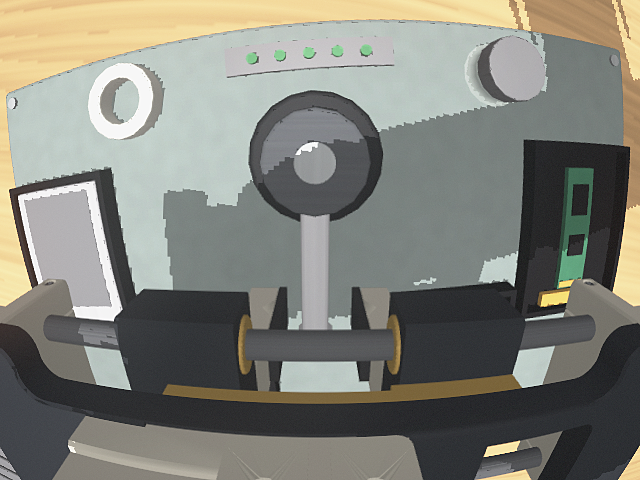

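Emit:
step_arm:
  increments:
    - [[0, 0, 0], [0, 0, 0], 0.82]
    - [[0, 0, 0], [0, 0, 0], 0.82]
    - [[0.0004, -0.0068, 0], [0, 0, 0.105], 0.82]
    - [[0.0014, -0.0135, 0], [0, 0, 0.209], 0.82]
    - [[0.0032, -0.0201, 0], [0, 0, 0.314], 0.82]
    - [[0.0056, -0.0264, 0], [0, 0, 0.419], 0.82]
    - [[0.0087, -0.0325, 0], [0, 0, 0.524], 0.82]
    - [[0.0124, -0.0382, 0], [0, 0, 0.628], 0.82]
    - [[0.0167, -0.0435, 0], [0, 0, 0.733], 0.82]
    - [[0.0215, -0.0483, 0], [0, 0, 0.838], 0.82]

```text
time_s: 4.15
tcp_pos: [0.626, 0.0323, 0.0545]
eef_rot: [179.8, 0.2, 140.8]
contact_force: [2.1, 1.1, -0.3]
gripper_width: 0.0159
```

```bash
python3 - <<'E'
from h import *
from plant import r
s=r.get_state();c=r.capture('wrist');pickle.dump((s,c),open('w3.pkl','wb'));cv2.imwrite('pics/w3.png',c['color'][:,:,::-1])
print(s['time_s'],s['tcp_pos'],s['eef_rot'],s['contact_force'],s['gripper_width'],s['joints'])
E
```

```text
4.15 [0.62598514 0.03230581 0.05447963] [1.79784224e+02 1.67564135e-01 1.40755093e+02] [ 2.14175993  1.08327343 -0.27799732] 0.015897070927042567 [ 2.07957203e+01  2.48008335e+01 -1.75854674e+01  5.08788645e-02
 -4.73430870e+01 -1.50074700e+02]
```

View pics/w3.png

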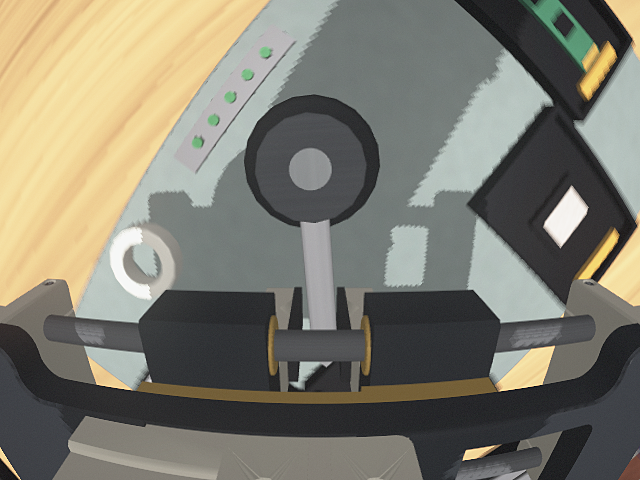

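The pointer followed the sweep. Joint 6 is near its limit (-150°), so I'll lift, half-turn the tool and re-enter.

Emit:
step_arm:
  increments:
    - [[0, 0, 0], [0, 0, 0], 0.66]
    - [[0, 0, -0.03], [0, 0, 0], 0.66]
    - [[0, 0, -0.07], [0, 0, 0], 0.66]
    - [[0, 0, -0.1], [0, 0, -0.14], 0.66]
    - [[0, 0, -0.1], [0, 0, -0.28], 0.66]
    - [[0, 0, -0.1], [0, 0, -0.42], 0.66]
    - [[0, 0, -0.1], [0, 0, -0.56], 0.66]
    - [[0, 0, -0.1], [0, 0, -0.7], 0.66]
    - [[0, 0, -0.1], [0, 0, -0.84], 0.66]
    - [[0, 0, -0.1], [0, 0, -0.98], 0.66]

```text
time_s: 5.2
tcp_pos: [0.6239, 0.0321, 0.1534]
eef_rot: [-180.0, 0.0, -162.3]
contact_force: [1.0, 0.5, -1.0]
gripper_width: 0.0296
```

Emit:
step_arm:
  increments:
    - [[0, 0, 0], [0, 0, -0.14], 0.66]
    - [[0, 0, 0], [0, 0, -0.28], 0.66]
    - [[0, 0, 0], [0, 0, -0.42], 0.66]
    - [[0, 0, 0], [0, 0, -0.56], 0.66]
    - [[0, 0, 0], [0, 0, -0.7], 0.66]
    - [[0, 0, 0], [0, 0, -0.84], 0.66]
    - [[0, 0, 0], [0, 0, -0.98], 0.66]
    - [[0, 0, 0], [0, 0, -1.12], 0.66]
    - [[0, 0, 0], [0, 0, -1.12], 0.66]

```text
time_s: 6.1
tcp_pos: [0.624, 0.032, 0.1533]
eef_rot: [-180.0, 0.0, -98.4]
contact_force: [-0.2, -0.1, -0.8]
gripper_width: 0.0299
```

```bash
python3 - <<'E'
from h import *
from plant import r
s=r.get_state();c=r.capture('wrist');pickle.dump((s,c),open('w4.pkl','wb'));cv2.imwrite('pics/w4.png',c['color'][:,:,::-1])
c=r.capture('side');cv2.imwrite('pics/d4.png',cv2.resize(c['color'][200:350,190:430,::-1],None,fx=3.3,fy=3.3,interpolation=cv2.INTER_CUBIC))
c=r.capture('scene');cv2.imwrite('pics/s4.png',cv2.resize(c['color'][215:365,260:475,::-1],None,fx=3.7,fy=3.7,interpolation=cv2.INTER_CUBIC))
print(s['time_s'],s['tcp_pos'],s['eef_rot'],s['contact_force'],s['gripper_width'],s['joints'])
E
```

```text
6.1 [0.62399271 0.0320342  0.15332602] [-1.79973670e+02  8.40820482e-04 -9.84206849e+01] [-0.19210411 -0.14029451 -0.77026012] 0.029853314078092358 [ 2.08233421e+01  1.89768106e+01 -1.16785183e+01  1.41030990e-02
 -5.93212871e+01 -2.92512204e+01]
```

View pics/w4.png

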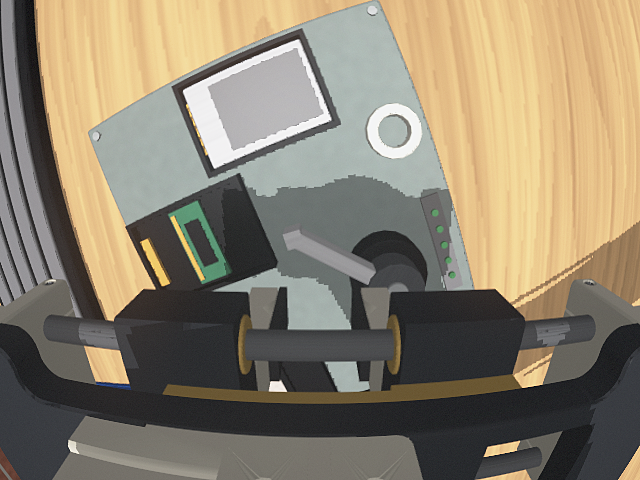

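View pics/s4.png

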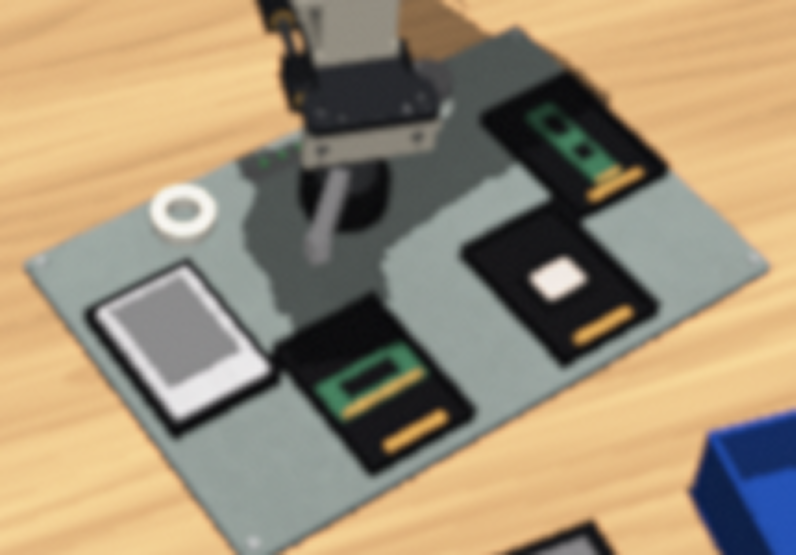

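View pics/d4.png

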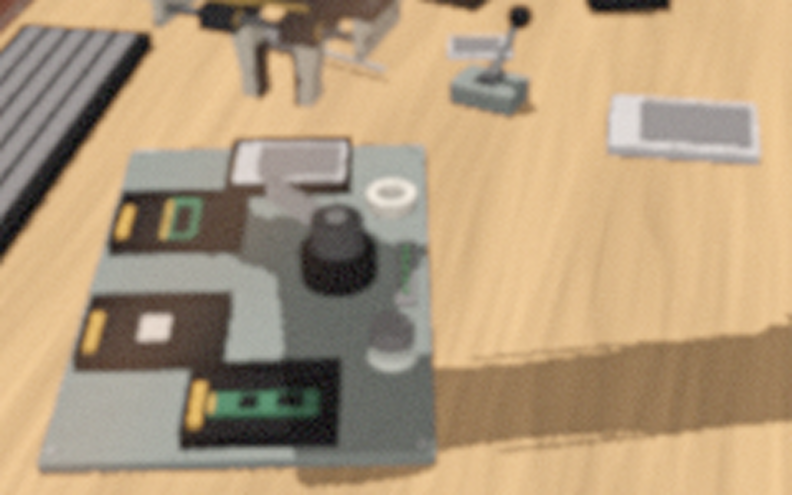

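```bash
python3 - <<'E'
from h import *
from plant import r
s,c=pickle.load(open('w4.pkl','rb'))
h=np.array([.573,.0725])
for px in[(287,239),(297,233),(370,273)]:
    p=wpt(s,c,px,.068)[:2]-h;print(np.hypot(*p),np.degrees(np.arctan2(p[1],p[0])))
# drive-tray corners
W=[wpt(s,c,p,.026) for p in[(305,30),(339,122),(210,175),(174,87)]];print(np.array(W).round(4),np.mean(W,0))
v,e=fit2([(-6,-206),(-6,-124),(106,-124),(106,-206)],W);print(v,np.degrees(v[2]),e)
m=np.mean(W,0)[:2]-h;print('bearing to tray',np.degrees(np.arctan2(m[1],m[0])))
s=r.get_state();a=np.radians(-38)
p=[h[0]+.065*np.cos(a),h[1]+.065*np.sin(a)];print(p,rel(s,[*p,.15],-38),rel(s,[*p,.053],-38))
E
```

```text
0.08766834113595127 -35.483153487787774
0.08373374531457288 -40.20976613411704
0.0253060006185075 -44.87086427921034
[[ 0.611  -0.1276  0.026 ]
 [ 0.5963 -0.052   0.026 ]
 [ 0.7019 -0.0279  0.026 ]
 [ 0.7195 -0.1038  0.026 ]] [ 0.65718908 -0.07782585  0.026     ]
[0.57288649 0.07256721 0.2166711 ] 12.414339584156366 [[0.3, -2.3], [-2.6, 2.1], [1.2, 2.1], [1.2, -2.0]]
bearing to tray -60.74925793855323
[np.float64(0.6242206989844369), np.float64(0.0324820041038322)] ([-0.0005, -0.0001, 0.0033], [-0.0008, -0.0002, -1.062]) ([-0.0005, -0.0, 0.1003], [-0.0008, -0.0002, -1.062])
```

Emit:
step_arm:
  increments:
    - [[0, 0, 0], [0, 0, -0.14], 0.66]
    - [[0, 0, 0], [0, 0, -0.28], 0.66]
    - [[0, 0, 0], [0, 0, -0.42], 0.66]
    - [[0, 0, 0], [0, 0, -0.56], 0.66]
    - [[0, 0, 0], [0, 0, -0.7], 0.66]
    - [[0, 0, 0], [0, 0, -0.84], 0.66]
    - [[0, 0, 0], [0, 0, -0.98], 0.66]
    - [[0, 0, 0.03], [0, 0, -1.06], 0.66]
    - [[0, 0, 0.06], [0, 0, -1.06], 0.66]
    - [[0, 0, 0.06], [0, 0, -1.06], 0.66]

```text
time_s: 7.25
tcp_pos: [0.6213, 0.0312, 0.0894]
eef_rot: [179.7, 0.2, -38.1]
contact_force: [-0.3, -1.1, -0.3]
gripper_width: 0.0297
```

```bash
python3 - <<'E'
from h import *
from plant import r
s=r.get_state();c=r.capture('side');cv2.imwrite('pics/d5.png',cv2.resize(c['color'][200:350,190:430,::-1],None,fx=3.3,fy=3.3,interpolation=cv2.INTER_CUBIC))
c=r.capture('scene');cv2.imwrite('pics/s5.png',cv2.resize(c['color'][215:365,260:475,::-1],None,fx=3.7,fy=3.7,interpolation=cv2.INTER_CUBIC))
print(s['time_s'],s['tcp_pos'],s['eef_rot'],s['contact_force'],s['gripper_width'],s['joints'])
E
```

```text
7.25 [0.6212929  0.03123383 0.08940709] [179.72129985   0.22462228 -38.13411543] [-0.26365377 -1.0717787  -0.34697187] 0.029726045736517565 [ 20.80501964  22.50315005 -15.74348774  -0.06160751 -52.10801158
  31.0993995 ]
```

View pics/d5.png

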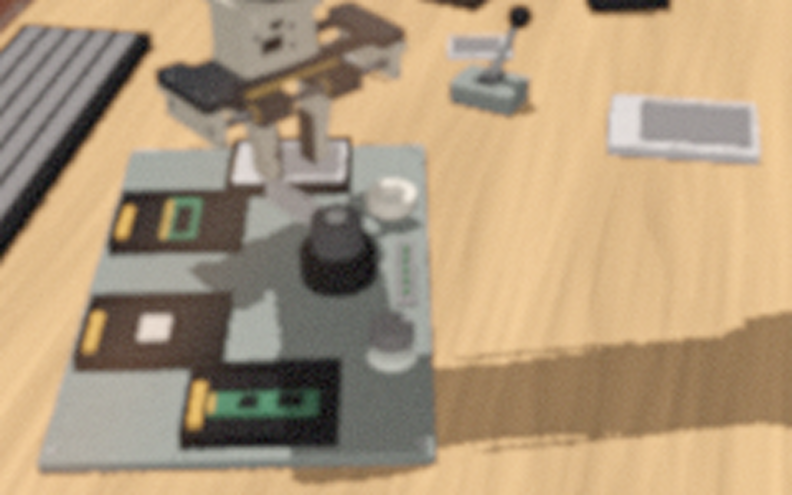

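View pics/s5.png

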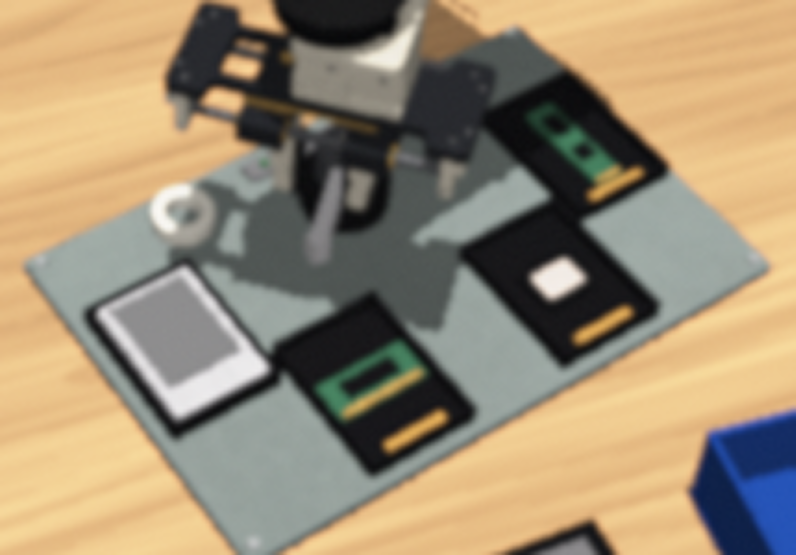

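Emit:
step_arm:
  increments:
    - [[0, 0, 0.02], [0, 0, 0], 0.66]
    - [[0, 0, 0.04], [0, 0, 0], 0.66]
    - [[0, 0, 0.04], [0, 0, 0], 0.66]
    - [[0, 0, 0.04], [0, 0, 0], 0.82]
    - [[0, 0, 0.04], [0, 0, 0], 0.82]
    - [[-0.0004, 0.0068, 0.04], [0, 0, 0.105], 0.82]
    - [[-0.0014, 0.0135, 0.04], [0, 0, 0.209], 0.82]
    - [[-0.0032, 0.0201, 0.04], [0, 0, 0.314], 0.82]
    - [[-0.0056, 0.0264, 0.04], [0, 0, 0.419], 0.82]
    - [[-0.0056, 0.0264, 0.04], [0, 0, 0.419], 0.82]

```text
time_s: 8.35
tcp_pos: [0.6045, 0.0145, 0.0551]
eef_rot: [-179.8, -0.1, -62.1]
contact_force: [0.0, 0.4, 0.4]
gripper_width: 0.0159
```

```bash
python3 - <<'E'
from h import *
from plant import r
s=r.get_state();c=r.capture('wrist');pickle.dump((s,c),open('w6.pkl','wb'));cv2.imwrite('pics/w6.png',c['color'][:,:,::-1])
print(s['time_s'],s['tcp_pos'],s['eef_rot'],s['contact_force'],s['gripper_width'])
E
```

```text
8.35 [0.60445274 0.01452062 0.0551114 ] [-1.79782415e+02 -6.06046576e-02 -6.20796190e+01] [0.02817147 0.41597071 0.35259114] 0.015886011222088242
```

View pics/w6.png

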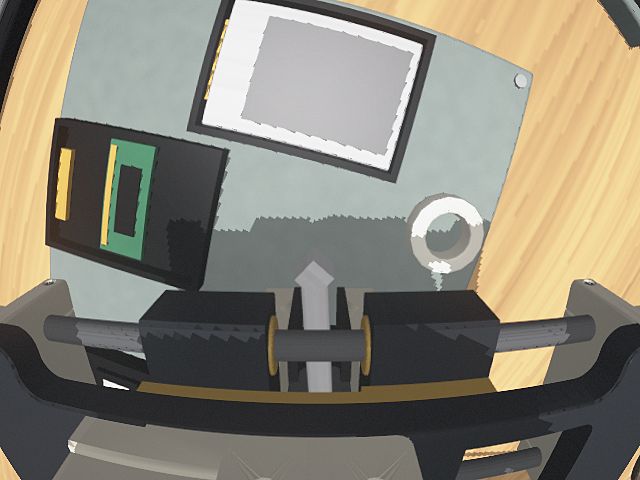

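```bash
python3 - <<'E'
from h import *
s,c=pickle.load(open('w6.pkl','rb'))
h=np.array([.573,.0725])
b=lambda p:np.degrees(np.arctan2(p[1]-h[1],p[0]-h[0]))
for px in [(314,262),(316,285)]:
    p=wpt(s,c,px,.067)[:2];print(p,np.hypot(*(p-h)),b(p))
q1,q2=[wpt(s,c,x,.068)[:2] for x in[(314,270),(318,388)]];print('bar dir',np.degrees(np.arctan2(*(q1-q2)[::-1])))
W=np.array([wpt(s,c,p,.026) for p in[(436,36),(396,182),(188,130),(221,-5)]]);print(W.round(4),b(W.mean(0)))
E
```

```text
[ 0.61848137 -0.00668891] 0.09132052493987908 -60.129519044948815
[0.61291363 0.00209657] 0.08093047350549568 -60.44991153613917
bar dir -60.58974489679531
[[ 0.6139 -0.1295  0.026 ]
 [ 0.5955 -0.0512  0.026 ]
 [ 0.7031 -0.0261  0.026 ]
 [ 0.7217 -0.0979  0.026 ]] -60.091549135676196
```

The pointer bearing measures -60.1 to -60.6°, and the tray centre is at -60.1 to -60.7°. I'll back off and go to the lever.

Emit:
step_arm:
  increments:
    - [[0, 0, 0], [0, 0, 0], 0.75]
    - [[0, 0, 0], [0, 0, 0], 0.72]
    - [[0, 0, -0.03], [0, 0, 0], 0.72]
    - [[0, 0, -0.08], [0, 0, 0], 0.72]
    - [[0, 0, -0.13], [0, 0, 0], 0.72]
    - [[0, 0, -0.15], [0, 0, 0], 1.0]
    - [[0, 0, -0.15], [0, 0, 0], 1.0]

```text
time_s: 9.1
tcp_pos: [0.6055, 0.015, 0.2077]
eef_rot: [-179.6, -0.1, -61.9]
contact_force: [-0.3, -0.8, -0.7]
gripper_width: 0.0136
```

```bash
python3 - <<'E'
from h import *
from plant import r
s=r.get_state();print(s['tcp_pos'],s['eef_rot'],s['joints'][5]);print(rel(s,[.43,-.246,.2],-15.4),rel(s,[.43,-.246,.085],-15.4))
E
```

```text
[0.60550659 0.01501987 0.20772208] [-1.79555545e+02 -1.26826863e-01 -6.18776412e+01] 8.170550438330572
([0.1475, 0.2779, 0.0059], [-0.0064, -0.0052, -0.8112]) ([0.1472, 0.2788, 0.1209], [-0.0064, -0.0052, -0.8112])
```

Emit:
step_arm:
  increments:
    - [[0.024, 0.046, 0], [0, 0, -0.13], 1.0]
    - [[0.049, 0.092, 0], [0, 0, -0.27], 1.0]
    - [[0.074, 0.139, 0], [0, 0, -0.41], 1.0]
    - [[0.098, 0.185, 0], [0, 0, -0.54], 1.0]
    - [[0.123, 0.232, 0.003], [0, 0, -0.68], 1.0]
    - [[0.147, 0.278, 0.006], [0, 0, -0.81], 1.0]
    - [[0.147, 0.278, 0.006], [0, 0, -0.81], 1.0]
    - [[0.147, 0.278, 0.006], [0, 0, -0.81], 1.0]
    - [[0.147, 0.278, 0.006], [0, 0, -0.81], 1.0]
    - [[0.147, 0.278, 0.006], [0, 0, -0.81], 1.0]

```text
time_s: 10.1
tcp_pos: [0.4275, -0.2453, 0.1967]
eef_rot: [-180.0, -0.0, -15.5]
contact_force: [0.4, -0.2, -0.5]
gripper_width: 0.0
```

```bash
python3 - <<'E'
from h import *
from plant import r
s=r.get_state();c=r.capture('wrist');pickle.dump((s,c),open('w7.pkl','wb'));cv2.imwrite('pics/w7.png',c['color'][:,:,::-1])
c=r.capture('scene');cv2.imwrite('pics/s7.png',c['color'][:,:,::-1])
print(s['time_s'],s['tcp_pos'],s['eef_rot'],s['joints'],rel(s,[.43,-.246,.085],-15.4))
E
```

```text
10.1 [ 0.42747807 -0.24529122  0.19673514] [-1.79973525e+02 -2.10452775e-02 -1.55359797e+01] [-6.96447587e+00  4.56244286e+00 -2.42797966e+01 -2.63115516e-02
 -6.11330070e+01  8.14411987e+01] ([0.0026, 0.0001, 0.1117], [-0.0005, -0.0004, -0.0024])
```

View pics/w7.png

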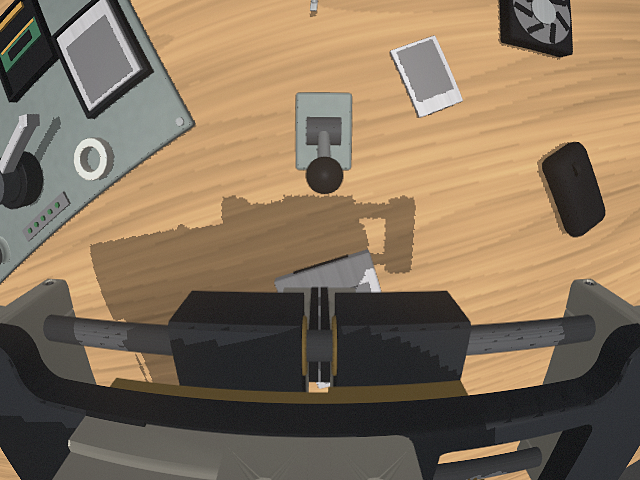

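View pics/s7.png

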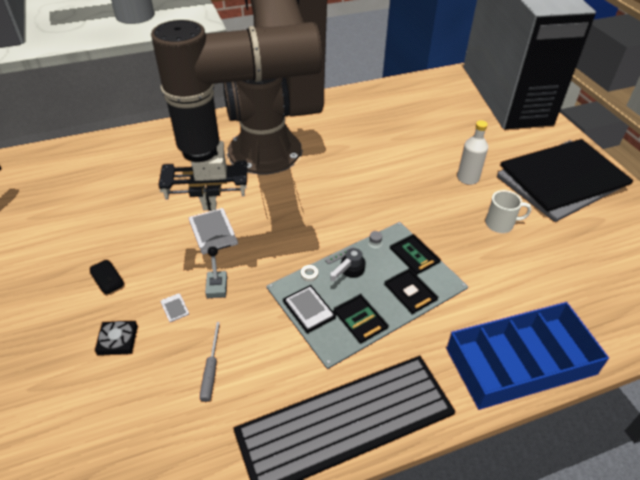

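The lever (ball at (324,175)) lies straight ahead along the tool's x. I'll descend behind it.

Emit:
step_arm:
  increments:
    - [[0, 0, 0.04], [0, 0, 0], 1.0]
    - [[0, 0, 0.08], [0, 0, 0], 1.0]
    - [[0, 0, 0.11], [0, 0, 0], 1.0]
    - [[0, 0, 0.11], [0, 0, 0], 1.0]
    - [[0, 0, 0.11], [0, 0, 0], 1.0]
    - [[0.015, 0, 0.11], [0, 0, 0], 1.0]
    - [[0.03, 0, 0.11], [0, 0, 0], 1.0]
    - [[0.04, 0, 0.11], [0, 0, 0], 1.0]
    - [[0.05, 0, 0.11], [0, 0, 0], 1.0]
    - [[0.06, 0, 0.11], [0, 0, 0], 1.0]

```text
time_s: 11.2
tcp_pos: [0.4859, -0.2621, 0.0881]
eef_rot: [-180.0, -0.1, -15.6]
contact_force: [-0.8, 0.6, 1.3]
gripper_width: 0.0001
```

Emit:
step_arm:
  increments:
    - [[0.01, 0, 0], [0, 0, 0], 1.0]
    - [[0.02, 0, 0], [0, 0, 0], 1.0]
    - [[0.03, 0, 0], [0, 0, 0], 1.0]
    - [[0.03, 0, 0], [0, 0, 0], 1.0]

```text
time_s: 11.6
tcp_pos: [0.5152, -0.2704, 0.0869]
eef_rot: [-180.0, -0.1, -15.6]
contact_force: [-0.4, 0.2, -0.7]
gripper_width: 0.0007
```

```bash
python3 - <<'E'
from h import *
from plant import r
s=r.get_state();c=r.capture('wrist');pickle.dump((s,c),open('w8.pkl','wb'));cv2.imwrite('pics/w8.png',c['color'][:,:,::-1])
d=np.array(s['tcp_pos'][:2])-[.507,-.2675];print(s['time_s'],s['tcp_pos'],s['contact_force'],d@[.964,-.2656])
E
```

```text
11.6 [ 0.51524186 -0.27035098  0.08689739] [-0.41229882  0.19516392 -0.65109813] 0.008702375265207016
```

View pics/w8.png

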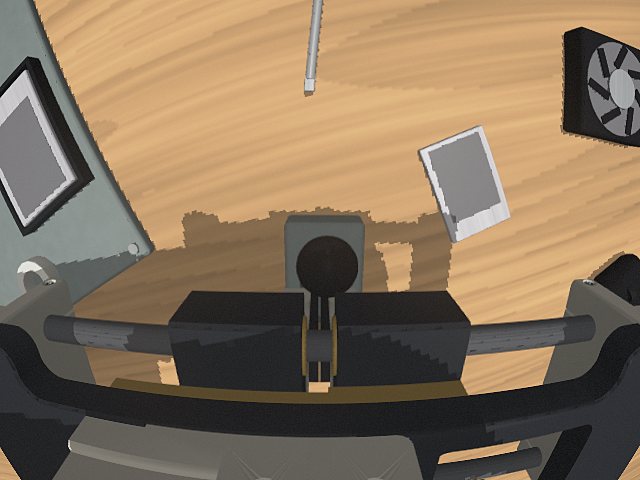

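Emit:
step_arm:
  increments:
    - [[0.005, 0, 0], [0, 0, 0], 1.0]
    - [[0.009, 0, 0], [0, 0, 0], 1.0]
    - [[0.011, 0, 0], [0, 0, 0], 1.0]
    - [[0.011, 0, 0], [0, 0, 0], 1.0]

```text
time_s: 12.05
tcp_pos: [0.523, -0.2727, 0.0869]
eef_rot: [-180.0, 0.1, -15.6]
contact_force: [-5.4, 1.6, 2.1]
gripper_width: 0.0004
```

Emit:
step_arm:
  increments:
    - [[0.002, 0, 0], [0, 0, 0], 1.0]
    - [[0.002, 0, 0], [0, 0, 0], 1.0]
    - [[0.003, 0, 0], [0, 0, 0], 1.0]
    - [[0.003, 0, 0], [0, 0, 0], 1.0]

```text
time_s: 12.45
tcp_pos: [0.5234, -0.2729, 0.0867]
eef_rot: [-180.0, 0.4, -15.6]
contact_force: [-12.5, 5.3, 8.7]
gripper_width: 0.0005
```

The force rose to about 13 N with no further travel, so the lever is on its stop. I'll back off, lift and verify.

Emit:
step_arm:
  increments:
    - [[-0.02, 0, 0], [0, 0, 0], 1.0]
    - [[-0.05, 0, 0], [0, 0, 0], 1.0]
    - [[-0.09, 0, -0.01], [0, 0, 0], 1.0]
    - [[-0.09, 0, -0.06], [0, 0, 0], 1.0]
    - [[-0.09, 0, -0.11], [0, 0, 0], 1.0]
    - [[-0.09, 0, -0.15], [0, 0, 0], 1.0]
    - [[-0.09, 0, -0.15], [0, 0, 0], 1.0]
    - [[-0.09, 0, -0.15], [0, 0, 0], 1.0]

```text
time_s: 13.25
tcp_pos: [0.4412, -0.2496, 0.2385]
eef_rot: [-179.9, -0.3, -15.6]
contact_force: [-0.5, 0.1, -0.3]
gripper_width: 0.0004
```

```bash
python3 - <<'E'
from h import *
from plant import r
s=r.get_state();c=r.capture('wrist');pickle.dump((s,c),open('w9.pkl','wb'));cv2.imwrite('pics/w9.png',c['color'][:,:,::-1])
for n in['side','scene']:
    c=r.capture(n);pickle.dump((s,c),open(n+'9.pkl','wb'));cv2.imwrite(f'pics/{n}9.png',c['color'][:,:,::-1])
print(s['time_s'],s['tcp_pos'],s['contact_force'])
E
```

```text
13.25 [ 0.44124444 -0.24964077  0.23850717] [-0.48794721  0.05616718 -0.32895269]
```

View pics/w9.png

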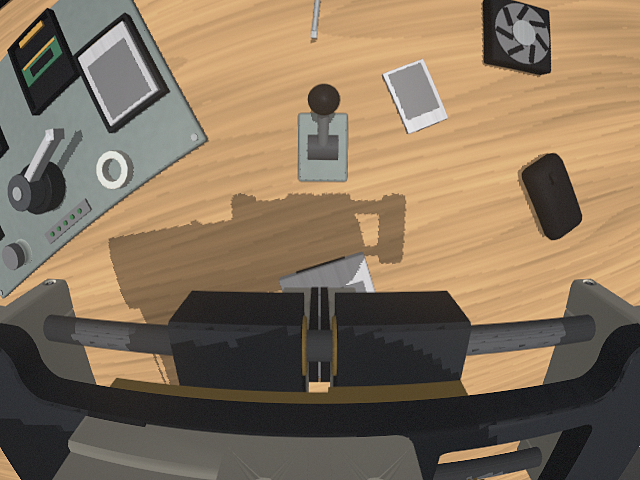

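View pics/scene9.png

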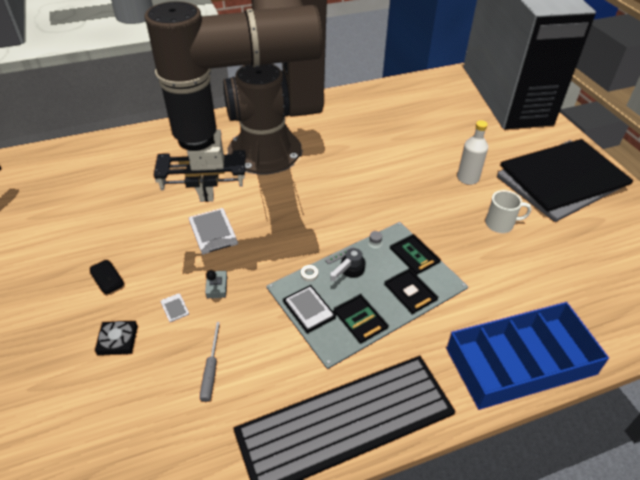

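View pics/side9.png

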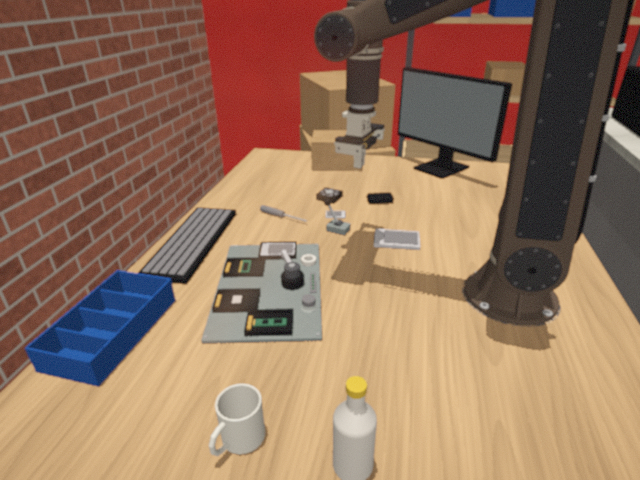

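```bash
python3 - <<'E'
from h import *
s,c=pickle.load(open('w9.pkl','rb'))
b=wpt(s,c,(323,99),.097)[:2]-[.507,-.2675];d=b@[.964,-.2656];print('lever d',d,np.arcsin(d/.085)+.5)
v,e=fit2([(-35,-25),(-35,25),(35,25),(35,-25)],[wpt(s,c,p,.025) for p in[(347,181),(299,181),(299,113),(347,113)]]);print(v,np.degrees(v[2]))
h=wpt(s,c,(14,195),.07);t=wpt(s,c,(58,131),.067);print(h,t,np.hypot(*(t-h)[:2]),np.degrees(np.arctan2(*(t-h)[1::-1])))
W=np.array([wpt(s,c,p,.026) for p in[(168,96),(121,132),(76,54),(125,14)]]);m=W.mean(0)-h;print(W.mean(0),'tray bearing',np.degrees(np.arctan2(m[1],m[0])))
E
```

```text
lever d 0.03946601835308364 0.9828509778098544
[ 0.50503475 -0.27036207 -0.27006614] -15.473650057958714
[0.57297207 0.078721   0.07      ] [ 0.61296962 -0.0137486   0.067     ] 0.1007493497706588 -66.60919716261894
[ 0.65375061 -0.08471981  0.026     ] tray bearing -63.699701612411346
```

The lever reads 0.98 to 1.0. The pointer reading comes from the image's edge (scale 10% off), so I'll check it in the fixed cameras.

```bash
python3 - <<'E'
from h import *
ims=[]
for n,(x0,y0,w,hh) in {'scene':(280,235,110,100),'side':(220,225,110,100)}.items():
    c=pickle.load(open(n+'9.pkl','rb'))[1];im=cv2.resize(c['color'][y0:y0+hh,x0:x0+w,::-1],None,fx=3.6,fy=3.6,interpolation=cv2.INTER_CUBIC)
    for a,col in((-50.5,(255,0,0)),(-60.5,(0,255,0)),(-70.5,(0,0,255))):
        P=[[.573+k*np.cos(np.radians(a)),.0725+k*np.sin(np.radians(a)),.068] for k in(.09,.12)]
        q=((proj(c,P)-[x0,y0]+.5)*3.6).astype(int);cv2.line(im,tuple(map(int,q[0])),tuple(map(int,q[1])),col,1)
    ims.append(im)
cv2.imwrite('pics/chk.png',np.hstack(ims))
E
```

```text
(no output)
```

View pics/chk.png

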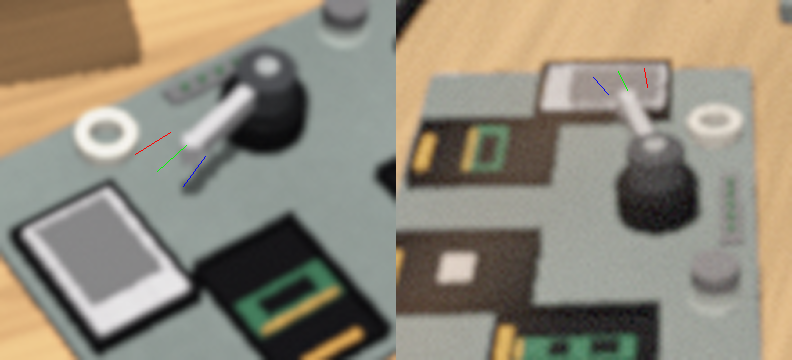

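In both fixed views the line drawn at -60.5° continues the bar exactly, so I'm handing in.

```bash
python3 -c "
from plant import r
print(r.get_state()['time_s']);print(r.close_job())"
```

```text
13.4
the job is handed in; nothing more can be done
None
```

The tester's pointer now points at the middle of the drive's tray (its right-hand outer tray). The power lever is fully over, away from the robot. The job was handed in at 13.4 s with the gripper well clear.

- **Pointer:** I turned it with the fingers either side of its bar, re-gripping once because the wrist joint was near its limit. The close wrist view put it at about -60.1° to -60.6° in world axes, against -60.1° to -60.7° for the tray centre. A predicted line at -60.5° lay along the bar in both fixed cameras.
- **Lever:** I pushed it until it stopped moving, with about 13 N on the wrist. Seen afterwards it measured about 0.98 rad; full on is 1.0.
- **Disagreement:** The last wrist picture gave -66.6° for the pointer and -63.7° for the tray. I set that aside because both were at the picture's edge and the bar's length came out about 10% too long.
- **Other items:** I saw no change in the drive, the small parts or anything else in the final pictures, though I did not measure their positions again.

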